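# Throttle the workshop air line to half open

## Robot

A 7-joint arm with a two-finger parallel gripper is mounted at the origin on the work surface. World frame = base frame: x ahead of the robot, y to its left, z up, the work surface at z = 0. Lengths are in m, angles in rad, forces in N, time in s.
With the tool pointing down it reaches from about 0.4 to 0.85 m from the base axis. Payload 4.5 kg.
Tool frame: the origin (TCP) lies at the centre of the arm's flange, where the gripper is bolted on; the fingertips stand 166 mm ahead of it and the grasp point (between the pads) lies 147 mm ahead of it (manip.tcp_to_grasp is the distance from the TCP to the grasp point, in m); z points along the fingers, y is the line along which they close (so a half turn about z gives the same grasp; the last joint's range is limited). The gripper opens to 88 mm and grips with 3 to 60 N. Pads are 18 mm wide; open, the fingers measure 123 mm over their backs; the gripper's body (75 mm by 187 mm) begins 45 mm behind the grasp point.
Start: joints at [-1.124, 0.689, -0.195, 1.565, 0.157, 0.902, -0.215], TCP at [0.251, 0.573, 0.405] pointing down, gripper open.
Joint ranges: [-3.01, 3.01], [-0.46, 2.08], [-1.47, 1.51], [0.13, 2.56], [-1, 4.14], [0.04, 2.09], [-2.66, 2.66]. Speed limits (rad/s): [2.57, 2.57, 3.14, 3.14, 3.14, 3.14, 3.14].

## Interface

Orientations are given as a unit quaternion [w, x, y, z].
In Python, from bench import manip, capture, nets gives the robot as it stands.
- The arm moves only by the tool send_rows, never from a script. Its argument "rows" is text: rows parted by semicolons, each of 7 numbers parted by spaces: the turn, a rotation vector about the tool's x, y, z in rad, then the shift along the tool's x, y, z in mm, then the gripper's target within -1 to 1 (shut at 1, half-way at 0, fully open at -1). A call has 1 to 10 rows; each row shifts and turns the commanded pose from where the row before left it, along the tool's axes as they then stand; what a row does not reach is not made up. A row lasts 1/8 s, in which the tool goes at most 62.5 mm and 10.7 degrees, less where a joint would pass 70% of its speed; a pose out of reach is approached as far as the arm can. A call with a gripper value outside its range is refused whole. The fingers move at their own pace and stop on an object; "force" is the grip in N (left out, the last holds). Time passes only in rows, so rows that do not move let the fingers close. It gives the time, the measured TCP pose, the force, the opening and the grip force at its end, in the units of the state.
- manip.get_state(): the state, without advancing time (a new reading comes with each control period).
- capture(name): name is "side" or "top" or "wrist"; returns a dict with "pixels" (420x560x3 uint8, red, green, blue), "intrinsics" (3x3 intrinsics, pixels), "rvec" (rotation vector, rad) and "tvec" (3), from world to camera coordinates, as OpenCV has them. Camera axes: x right, y down, z forward; pixel columns grow to the right and rows downward; lengths in m; the calibration is good to about 2 mm. A picture is of the moment at which its call begins. There is no depth.
- manip.close_job(): hands the job in; it is judged then, once.
Trained networks look in a picture, given as the dict that the camera call returned (one of the last four; its "shot" number tells which), for a name from the list of things; names that differ only in an ending like _2 or _b are one class to them, and where a whole thing is asked for, a point or a joint stands for the part that bears it (a point fixed in the world has none). Each returns a list of dicts, best first, with "conf" (0 to 1); they miss things now and then, are a little off and sometimes report something else, mostly with a low value. They report only what shows in the picture. A call takes as long as a camera call. They do not tell look-alikes from the thing itself.
- nets.silhouettes(picture, thing): "pixels" (420x560 bool, what is visible of it).
- nets.pinpoint(picture, thing): "point" ([x, y, z] in m, in the coordinates of the camera as it stood for that picture, good to about 4 mm: a listed point, or the origin of a listed thing).
The state is a dict: "clock": time; "qpos": joint angles; "joint_velocities": joint speeds; "tau": joint torques, N m; "position": TCP position; "tool_rot": TCP orientation; "ft_force": force on the tool from outside, world axes, zero at the start; "torque": the same for the moment, N m; "gripper_width": finger opening in m; "finger_force": force on a finger pad.
Only numpy, scipy, OpenCV 4.12 (cv2) and the standard library are available. Lean on these libraries where they do the work, as an engineer would, in place of code of your own. Each camera call takes 0.05 s, during which the arm holds its last target. There are 200 camera calls.

## Task

On the bicycle-workshop bench stand two compressed-air outlets with quarter-turn valves. The one with the long lever feeds the tyre inflator: turn its lever to half open, midway between shut (lever square across the pipe) and full flow (lever along the pipe). Leave the short-levered valve as it is, and let go.

Things in the scene. Friction and masses are not known exactly. Their poses are not given: they have to be found in the camera images.
- long_valve: Fixed air outlet with the long lever. Foot 70 x 130 mm; 25 mm steel pipe along this body's y, axis 50 mm up, brass ball housing mid-way, elbow down to the bench at +y, coupling at -y (pipework ends 92 mm from the middle). All but stem and lever is under 76 mm high. Origin: under the foot's centre, on the vertical hinge axis, z up. Lever points along -x at 0 (shut), +y at pi/2 (full flow).
- long_lever (a joint): Angle of the long lever about its vertical stem, rad: 0 = shut (square across the pipe), pi/2 = full flow (along the pipe), stops at both; grows clockwise seen from above. Half open is pi/4. A stiff valve: it takes about 3 to 4 N at the grip to turn it and it stays where it is left.
- long_lever_grip (a point): Middle of the long lever's black plastic grip: a flat bar 70 mm long, 24 mm wide and 14 mm thick, level, its mid-thickness 100 mm above the bench; this point is 110 mm from the hinge axis and travels level round it. The whole lever is 145 mm long; its inner part is a steel strip 18 mm wide and 5 mm thick.
- short_lever_grip (a point): Middle of the black grip of the other valve's short lever (grip 32 x 24 x 14 mm, 100 mm above the bench; lever 66 mm long, this point 50 mm from its hinge axis). Its outlet is otherwise of the same build. It may stand at any angle and is to be left alone.
Things that resemble listed ones, but are neither listed nor needed, are in the scene too. What is shaped like the long_valve but pink is not meant.

How it is judged:
At the end, for the whole second after the job is handed in: The long lever stands at half open, 45 degrees within 12 degrees (0.576 to 0.995 rad), at rest, and the short lever's grip is within 15 mm of where it was (value of joint long_lever between 0.576 and 0.995 rad and velocity of joint long_lever between -0.05 and 0.05 rad/s and distance of short_lever_grip from where it was at the start of the episode below 0.015 m); the robot touches nothing.
It fails at once if the short lever was turned (its grip moved more than 15 mm) (distance of short_lever_grip from where it was at the start of the episode above 0.015 m).
It also fails if it takes over 32 s, if anything falls off the work surface, if the arm or the gripper's body presses on something with over 40 N, if the wrist force passes 120 N, or if a joint passes its speed limit or range.

## Working session

There is one attempt and no reset: what is moved stays moved. The work goes in short steps, Python scripts to look and compute and a tool call to move; the robot and the scene stay as the last step left them, time stands still between calls to the robot, and variables do not carry over. Pictures are saved under pics/ and viewed, at most 10 in all, crops included, and the job is handed in when it is done.

Besides the shell and the picture viewer there is one more tool, called after "Emit:" as name(argument=value, ...), one argument or row to a line, values as JSON. send_rows: Moves the arm, as the interface text tells. Its arguments: {"type":"object","properties":{"rows":{"type":"string"},"force":{"type":"number"}},"required":["rows"]}

```bash
mkdir -p pics; cat > h.py <<'E'
import numpy as np,cv2
from bench import manip,capture,nets
def w(p,c):
    R=cv2.Rodrigues(np.array(c["rvec"],float))[0]; return R.T@(np.array(p)-np.array(c["tvec"]).ravel())
def px(p,c):
    return cv2.projectPoints(np.array([p],float),np.array(c["rvec"],float),np.array(c["tvec"],float),np.array(c["intrinsics"],float),None)[0].ravel()
def save(c,n): cv2.imwrite("pics/"+n,c["pixels"][:,:,::-1])
E
python3 - <<'E'
from h import *
ims=[]
for n in ["top","side"]:
    c=capture(n); ims.append(c["pixels"])
    for t in ["long_valve","long_lever_grip","short_lever_grip"]:
        for r in nets.pinpoint(c,t):
            p=w(r["point"],c); print(n,t,round(r["conf"],2),p.round(3),px(p,c).round())
im=np.hstack(ims); cv2.imwrite("pics/a.png",cv2.resize(im,(800,300))[:,:,::-1])
cv2.imwrite("pics/top.png",ims[0][:,:,::-1]);cv2.imwrite("pics/side.png",ims[1][:,:,::-1])
s=manip.get_state(); print(s["position"],s["tool_rot"],s["clock"])
E
```

```text
top long_valve 0.94 [0.221 0.329 0.004] [140. 308.]
top long_valve 0.61 [ 0.617  0.171 -0.004] [209. 131.]
top long_lever_grip 0.8 [0.51  0.173 0.097] [203. 170.]
top long_lever_grip 0.62 [0.106 0.324 0.103] [129. 372.]
top short_lever_grip 0.74 [ 0.567 -0.147  0.099] [356. 140.]
side long_valve 0.81 [0.22  0.329 0.001] [175. 200.]
side long_valve 0.68 [0.615 0.17  0.001] [320. 190.]
side long_lever_grip 0.85 [0.507 0.175 0.099] [287. 170.]
side long_lever_grip 0.7 [0.108 0.32  0.098] [131. 184.]
side short_lever_grip 0.49 [ 0.568 -0.15   0.097] [374. 228.]
[0.25073868 0.57245719 0.40459139] [-1.14345492e-06  2.04940203e-01  9.78774488e-01 -1.21622262e-04] 0.4
```

View pics/top.png

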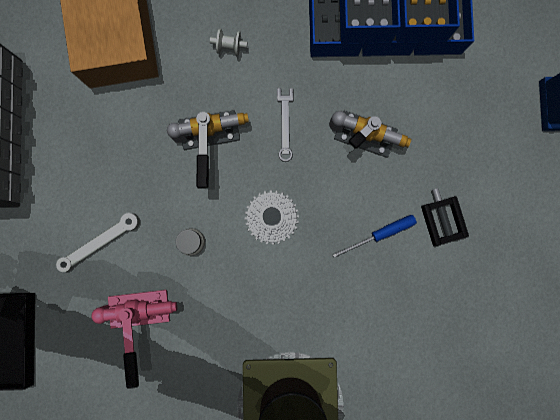

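View pics/side.png

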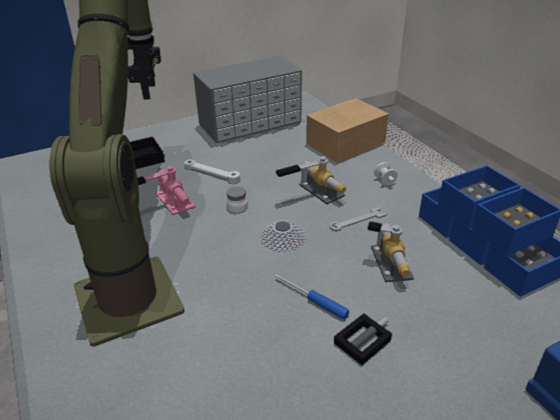

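The long-lever candidates are the brass and steel valve at (205,125), with its lever to (203,172), and the pink one at (135,310). The short-levered valve is at (372,130). The unpainted one at (205,125) fits, since pink is ruled out. I'll confirm it and measure the body yaw in a crop.

```bash
python3 - <<'E'
from h import *
c=capture("top")
x0,y0,s=150,90,6
im=cv2.resize(c["pixels"][y0:y0+100,x0:x0+120],None,fx=s,fy=s,interpolation=cv2.INTER_CUBIC)[:,:,::-1].copy()
o=np.array([.616,.1705])
for d,col in [(5,(255,0,0)),(10,(0,255,0)),(15,(0,0,255))]:
    t=np.radians(d);R=np.array([[np.cos(t),-np.sin(t)],[np.sin(t),np.cos(t)]])
    f=lambda x,y,z:tuple(int(v) for v in (px([*(o+R@[x,y]),z],c)-[x0-.5,y0-.5])*s)
    cv2.line(im,f(0,-.092,.05),f(0,.092,.05),col,1)
    q=[f(a*.035,b*.065,.005) for a,b in((1,1),(1,-1),(-1,-1),(-1,1))]
    cv2.polylines(im,[np.array(q)],True,col,1)
cv2.imwrite("pics/crop.png",im)
for r in nets.silhouettes(c,"long_lever")[:2]:
    m=r["pixels"]; v,u=np.nonzero(m); print(r["conf"],m.sum(),u.min(),u.max(),v.min(),v.max())
E
```

```text
0.75 844 196 209 112 188
0.63 841 120 137 309 388
```

View pics/crop.png

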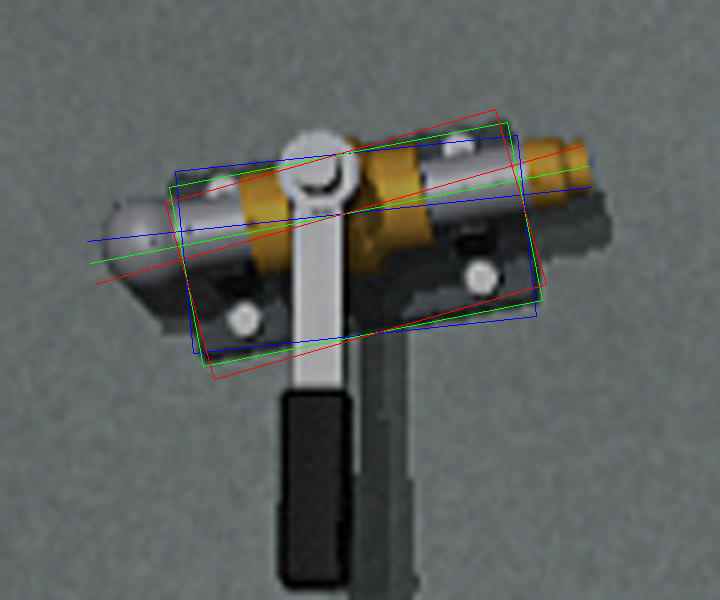

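The crop shows the unpainted long-lever valve. Its stem is at about (318,165), its grip at (315,490), and the elbow is on the left, which is +y. The yaw is about 10°, so the lever now stands at about 12°. I'll grip it, swing it about 33° clockwise to world direction 145°, and let go.

Emit:
send_rows(
  rows="0 0 -0.126 0 0 0 -1;0 0 -0.126 0 0 0 -1;0 0 -0.126 0 0 0 -1",
  force=20,
)

```text
clock: 0.88
position: [0.2507, 0.5725, 0.4048]
tool_rot: [0.0, 0.015, 1.0, 0.0]
ft_force: [-0.4, 0.3, -0.7]
gripper_width: 0.0881
finger_force: 0.0
```

Emit:
send_rows(
  rows="0 0 0 -30 -43 0 -1;0 0 0 -30 -43 0 -1;0 0 0 -30 -43 0 -1;0 0 0 -30 -43 0 -1;0 0 0 -30 -43 0 -1;0 0 0 -30 -43 0 -1;0 0 0 -30 -43 0 -1;0 0 0 -30 -43 0 -1;0 0 0 -30 -43 0 -1;0 0 0 0 0 0 -1",
)

```text
clock: 2.12
position: [0.5095, 0.1714, 0.4045]
tool_rot: [0.001, 0.022, 1.0, -0.001]
ft_force: [0.1, -0.3, 1.0]
gripper_width: 0.0881
finger_force: 0.0
```

```bash
python3 - <<'E'
from h import *
from scipy.spatial.transform import Rotation as Ro
c=capture("wrist"); s=manip.get_state()
for t in ["long_valve","long_lever_grip"]:
    for r in nets.pinpoint(c,t): print(t,round(r["conf"],2),w(r["point"],c).round(3))
q=s["tool_rot"];p=s["position"];R=Ro.from_quat([*q[1:],q[0]]).as_matrix()
print(p.round(4),R.round(3),s["clock"]);print("to grip, tool mm",(R.T@(np.array([.508,.174,.252])-p)*1000).round(1)); save(c,"w1.png")
E
```

```text
long_valve 0.8 [0.616 0.166 0.002]
long_lever_grip 0.87 [0.508 0.171 0.102]
long_lever_grip 0.36 [ 0.62   0.169 -0.   ]
[0.508  0.1744 0.4046] [[-0.999  0.04   0.   ]
 [ 0.04   0.999 -0.   ]
 [-0.    -0.    -1.   ]] 2.175
to grip, tool mm [ 1.000e-01 -3.000e-01  1.526e+02]
```

View pics/w1.png

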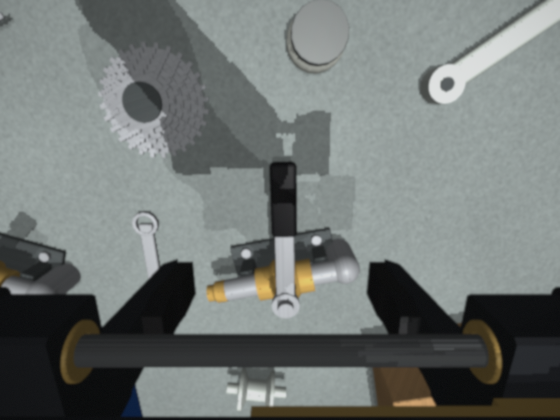

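The wrist view shows the grip at (284,200), centred between the fingers and parallel to the pads. Next: descend and close.

Emit:
send_rows(
  rows="0 0 0 0 0 50 -1;0 0 0 0 0 50 -1;0 0 0 0 0 30 -1;0 0 0 0 0 22 -1;0 0 0 0 0 0 -1;0 0 0 0 0 0 1;0 0 0 0 0 0 1;0 0 0 0 0 0 1;0 0 0 0 0 0 1;0 0 0 0 0 0 1",
)

```text
clock: 3.52
position: [0.5071, 0.1763, 0.2529]
tool_rot: [0.0, 0.017, 1.0, 0.0]
ft_force: [-0.8, 0.9, 0.1]
gripper_width: 0.0401
finger_force: 0.0
```

```bash
python3 - <<'E'
from h import *
s=manip.get_state(); print(s["position"].round(4),s["tool_rot"],s["gripper_width"],s["finger_force"],s["ft_force"],s["clock"])
o=np.array([.616,.1695]); d=s["position"][:2]-o; print(np.hypot(*d),np.degrees(np.arctan2(d[1],d[0])))
# per-row tool steps: 12 rows, 33 deg clockwise; tool x lies along the lever
r=np.hypot(*d);a=np.radians(33/12); print("rot z +",a,"dx",(r*(np.cos(a)-1)*1000),"dy",r*np.sin(a)*1000)
E
```

```text
[0.5071 0.1763 0.2529] [9.98941909e-05 1.74942413e-02 9.99846957e-01 6.71085316e-05] 0.04008198139371981 0.0 [-0.78805513  0.87247943  0.0672215 ] 3.525
0.10906373010080186 176.4296469344588
rot z + 0.04799655442984406 dx -0.1255992655857761 dy 5.23267365979344
```

Emit:
send_rows(
  rows="0 0 0 0 0 0 1;0 0 0 0 0 0 1;0 0 0 0 0 0 1;0 0 0 0 0 0 1;0 0 0 0 0 0 1;0 0 0 0 0 0 1",
)

```text
clock: 4.28
position: [0.507, 0.1758, 0.2527]
tool_rot: [-0.0, 0.018, 1.0, -0.001]
ft_force: [-0.0, -5.8, 2.9]
gripper_width: 0.024
finger_force: 20.0
```

Gripped at 24 mm. Now the swing.

Emit:
send_rows(
  rows="0 0 0.048 -0.1 5.2 0 1;0 0 0.048 -0.1 5.2 0 1;0 0 0.048 -0.1 5.2 0 1;0 0 0.048 -0.1 5.2 0 1;0 0 0.048 -0.1 5.2 0 1;0 0 0.048 -0.1 5.2 0 1",
)

```text
clock: 5.03
position: [0.5128, 0.2071, 0.2527]
tool_rot: [0.0, 0.162, 0.987, -0.0]
ft_force: [0.6, -5.1, 0.7]
gripper_width: 0.0238
finger_force: 20.0
```

Emit:
send_rows(
  rows="0 0 0.048 -0.1 5.2 0 1;0 0 0.048 -0.1 5.2 0 1;0 0 0.048 -0.1 5.2 0 1;0 0 0.048 -0.1 5.2 0 1;0 0 0.048 -0.1 5.2 0 1;0 0 0.048 -0.1 5.2 0 1;0 0 0 0 0 0 1;0 0 0 0 0 0 1",
)

```text
clock: 6.02
position: [0.5273, 0.2353, 0.2528]
tool_rot: [0.001, 0.301, 0.954, 0.001]
ft_force: [3.3, -2.9, -1.1]
gripper_width: 0.0238
finger_force: 20.1
```

```bash
python3 - <<'E'
from h import *
s=manip.get_state(); print(s["position"].round(4),s["tool_rot"],s["ft_force"],s["clock"])
o=np.array([.616,.1695]); d=s["position"][:2]-o; print(np.hypot(*d),np.degrees(np.arctan2(d[1],d[0])))
E
```

```text
[0.5273 0.2353 0.2528] [0.00111691 0.30107318 0.95359977 0.00108391] [ 3.25283267 -2.94397349 -1.07478071] 6.025
0.1104625047466247 143.433624946845
```

Emit:
send_rows(
  rows="0 0 0 0 0 0 -1;0 0 0 0 0 0 -1;0 0 0 0 0 0 -1;0 0 0 0 0 0 -1;0 0 0 0 0 0 -1;0 0 0 0 0 0 -1;0 0 0 0 0 -30 -1;0 0 0 0 0 -50 -1;0 0 0 0 0 -50 -1;0 0 0 0 0 0 -1",
)

```text
clock: 7.28
position: [0.5274, 0.2354, 0.3866]
tool_rot: [0.003, 0.301, 0.954, 0.003]
ft_force: [0.5, 0.2, -0.4]
gripper_width: 0.0882
finger_force: 0.0
```

```bash
python3 - <<'E'
from h import *
c=capture("wrist"); save(c,"w2.png"); s=manip.get_state(); print(s["position"].round(3),s["gripper_width"],s["clock"])
for t in ["long_valve","long_lever_grip"]:
    for r in nets.pinpoint(c,t)[:1]: print(t,round(r["conf"],2),w(r["point"],c).round(3))
c=capture("side")
for t in ["long_lever_grip","short_lever_grip"]:
    for r in nets.pinpoint(c,t): print(t,round(r["conf"],2),w(r["point"],c).round(3))
E
```

```text
[0.527 0.235 0.384] 0.08812266577298628 7.325
long_valve 0.86 [0.618 0.17  0.   ]
long_lever_grip 0.67 [0.533 0.238 0.101]
long_lever_grip 0.77 [0.11  0.32  0.098]
long_lever_grip 0.56 [0.527 0.236 0.099]
short_lever_grip 0.54 [ 0.572 -0.148  0.097]
```

View pics/w2.png

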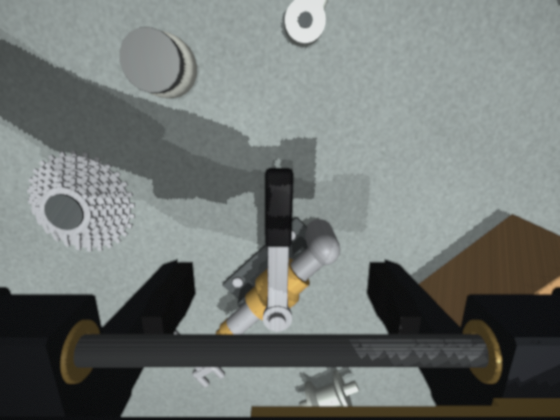

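The lever is at about 40–46°, well within tolerance. The gripper is clear and the short lever has not moved.

```bash
python3 -c "
from bench import manip
print(manip.close_job())"
```

```text
the job is handed in; nothing more can be done
None
```

The long lever is turned to about 45° (my readings range from 40° to 46°, tolerance ±12°) and released. The short lever was left alone, and the job was handed in at about 7.4 s; the hand-in returned no verdict.

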